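Seat the sprung probe head on a sample vial with the coaxial drive

TASK

Close the probe head onto the glass vial with the coaxial knobs: first turn the wide black outer (coarse) knob clockwise until you feel the vial pressed lightly against the V stop (about 4 N, under 6 N), then turn the small silver inner (fine) knob clockwise to bring the pressure up to about 11 N, and let go. The glass cracks at 18 N; work only by the knobs, without touching the carriage or its head, and leave the rack, the jar and the tape roll where they are.

Things in the scene. Friction and masses are not known exactly. Their poses are not given: they have to be found in the camera images.
- bench: Fixed grey instrument plate 110 x 270 x 15 mm (x, y, z of its frame) on the work surface; origin at the centre of its underside, yaw varies. The coaxial knob pair stands upright on a white post (44 mm diameter, top at 52 mm) at its local (0, -85) mm; carriage, head, vial and V stop follow along its +y.
- coarse_grip (a point): Centre of the outer coarse knob, on its upright axis: a black ridged disc 56 mm in diameter, 24 mm tall, spanning heights 56 to 80 mm above the work surface; this point is at 70 mm. Open air below its rim, outside the 44 mm post. Grasp anywhere around from above, across the diameter. The fine knob stands up out of its middle, to 106 mm.
- fine_grip (a point): Centre of the inner fine knob, on the same axis: a silver ridged cylinder 24 mm in diameter, spanning heights 82 to 106 mm; this point is at 94 mm. 2 mm below its foot is the top of the coarse knob: fingers must not press on that.
- coarse (a joint): Coarse knob angle (rad), 0 at start, grows clockwise seen from above, range -0.5 to 2.6. One rad drives carriage and head 16 mm along the bench's +y, towards the vial. Steady drag 0.32 N m; pressing the seated vial adds 0.016 N m per newton of head force, which grows about 45 N per rad. Read at a halt between small turns the drag part may shrink or reverse; the load still adds to it. Stays where left.
- fine (a joint): Fine knob angle (rad), 0 at start, grows clockwise seen from above, range -0.5 to 3.5. One rad drives the V stop with the vial 3 mm towards the head: once the vial is held between them the head force grows about 8.5 N per rad. Drag 0.08 N m plus 0.003 N m per newton. Stays where it is left; independent of the coarse knob.
- carriage: Blue carriage, 80 x 34 mm, top at 52 mm, with the probe head: an orange sprung pad 26 x 8 x 28 mm, 2.9 N per mm, travel 8 mm. Origin at the bench's origin at start; moves along the bench's +y. The pad's face, at local (0, 30, 42) mm, looks to +y. The carriage block spans local y -29 to +5 mm. The vial's force on the pad is the pressure meant in the goal.
- vial_lane (a point): Fixed point of the bench at its local (0, 49, 42) mm, within 3 mm of which the vial's axis starts: loose glass vial, 28 mm in diameter, 58 mm tall with white cap, 50 g. The head slides it (under 0.8 N) along +y into an aluminium V stop, whose place changes and is not measured: it seats after 14 to 28 mm of head travel from the start (coarse 0.87 to 1.75 rad), found by feel in the knob.
- rack: Bystander: green tube rack 80 x 156 x 50 mm with white caps, loose, 0.35 kg, beyond the bench. Origin at the centre of its underside.
- jar: Bystander: amber jar with red lid, 70 mm in diameter, 66 mm tall, loose. Origin at the centre of its underside.
- tape: Bystander: yellow tape roll lying flat, 90 mm outside diameter, 20 mm tall, loose. Origin at the centre of its underside.

How it is judged (in metres and radians):
On the way:
1. with the coarse knob alone (fine within 0.4 rad of its start) the head presses the vial against the stop with 1.5 to 7 N (contact force between carriage and anything else between 1.5 and 7 N and value of joint coarse above 0.7 rad and value of joint fine between -0.4 and 0.4 rad), for 0.3 s.
At the end, for the whole second after the job is handed in: The head rests on the vial with 8 to 14 N, the coarse knob turned by more than 0.7 rad and the fine knob by more than 0.12 rad, both knobs released and everything at rest (contact force between carriage and anything else between 8 and 14 N and value of joint fine above 0.12 rad and value of joint coarse above 0.7 rad and linear speed of carriage below 0.01 m/s and contact force between the fingers and coarse below 0.2 N and contact force between the fingers and fine below 0.2 N); the robot touches nothing.
It fails at once if head presses the vial with more than 18 N (glass cracks) (contact force between carriage and anything else above 18 N).
It fails at once if robot touches the carriage or its head (over 1 N) (contact force between any of the fingers, the arm and carriage above 1 N).
It fails at once if rack, jar or tape moved by more than 15 mm (distance of any of rack, jar, tape from where it was at the start of the episode above 0.015 m).
It also fails if it takes over 72 s, if anything falls off the work surface, if the arm or the gripper's body presses on something with over 40 N, if the wrist force passes 120 N, or if a joint passes its speed limit or range.

ROBOT

A 7-joint arm with a two-finger parallel gripper is mounted at the origin on the work surface. World frame = base frame: x ahead of the robot, y to its left, z up, the work surface at z = 0. Lengths are in mm, angles in rad, forces in N, time in s.
With the tool pointing down it reaches from about 425 to 950 mm from the base axis. Payload 16.7 kg.
Tool frame: the origin (TCP) lies midway between the tips of the shut fingers; the grasp point (between the pads) lies 19 mm behind it; z points along the fingers, y is the line along which they close (so a half turn about z gives the same grasp; the last joint's range is limited). The gripper opens to 94 mm and grips with 3 to 60 N. Pads are 16 mm wide; open, the fingers measure 119 mm over their backs; the gripper's body (75 mm by 177 mm) begins 78 mm behind the grasp point.
Start: joints at [-1.361, 0.426, 0.074, 1.606, -0.034, 1.111, -0.067], TCP at [237.029, 631.975, 205.467] pointing down, gripper open.
Joint ranges: [-2.85, 2.85], [-0.5, 2.14], [-1.23, 1.37], [0.21, 2.46], [-1.02, 4.16], [0.16, 2.05], [-2.73, 2.73]. Speed limits (rad/s): [1.89, 1.89, 2.39, 2.39, 3.01, 3.01, 3.01].

INTERFACE

Orientations are given as a unit quaternion [w, x, y, z].
In Python, from plant import ctrl gives the robot as it stands.
- The arm moves only by the tool step_arm, never from a script. Its argument "steps" is one flat list of numbers, 7 for each row, row after row: the turn, a rotation vector about the tool's x, y, z in rad, then the shift along the tool's x, y, z in m, then the closure, from 0 (fully open) to 1 (shut). A call has 1 to 12 rows; each row shifts and turns the commanded pose from where the row before left it, along the tool's axes as they then stand; what a row does not reach is not made up. A row lasts 1/12 s, in which the tool goes at most 41.7 mm and 7.16 degrees, less where a joint would pass 70% of its speed; a pose out of reach is approached as far as the arm can. A call with a gripper value outside its range is refused whole. The fingers move at their own pace and stop on an object; the grip force is fixed at half the most. Time passes only in rows, so rows that do not move let the fingers close. It gives the time, the measured TCP pose, the force, the opening and the grip force at its end, in the units of the state.
- ctrl.get_obs(): the state, without advancing time (a new reading comes with each control period).
- ctrl.read_camera(name): name is "scene" or "top" or "wrist"; returns the picture (480x640x3 uint8, red, green, blue); there is no depth.
- ctrl.get_calibration(name): a dict with "fx", "fy", "cx", "cy" (pixels), "R" (3x3) and "t" (3): a world point X has camera coordinates R X + t; the wrist camera has in their place "hand_eye" (4x4, takes a point from camera to tool coordinates, whose origin is the TCP and whose axes are the flange's). Camera axes: x right, y down, z forward; pixel columns grow to the right and rows downward; lengths in mm; the calibration is good to about 2 mm. A picture is of the moment at which its call begins: read the wrist's pose just before it. get_calibration takes no time and is no camera call.
- ctrl.sign_off(): hands the job in; it is judged then, once.
Trained networks look in the newest picture that a camera, given by its name, has taken for a name from the list of things; names that differ only in an ending like _2 or _b are one class to them, and where a whole thing is asked for, a point or a joint stands for the part that bears it (a point fixed in the world has none). Each returns a list of dicts, best first, with "confidence" (0 to 1); they miss things now and then, are a little off and sometimes report something else, mostly with a low value. They report only what shows in the picture. A call takes as long as a camera call.
- ctrl.find_in(target, camera): "xyz" ([x, y, z] in mm, in world coordinates, good to about 4 mm: the middle of the surface that is visible of it).
- ctrl.landmark_of(target, camera): "xyz" ([x, y, z] in mm, in world coordinates, good to about 4 mm: a listed point, or the origin of a listed thing).
The state is a dict: "clock": time; "joint_pos": joint angles; "qvel": joint speeds; "tau": joint torques, N m; "position": TCP position; "orientation": TCP orientation; "force": force on the tool from outside, world axes, zero at the start; "moment": the same for the moment, N m; "grip_width": finger opening in mm; "finger_force": force on a finger pad.
Only numpy, scipy, OpenCV 4.12 (cv2) and the standard library are available. Lean on these libraries where they do the work, as an engineer would, in place of code of your own. Each camera call takes 0.05 s, during which the arm holds its last target. There are 200 camera calls.

## Working session

There is one attempt and no reset: what is moved stays moved. The work goes in short steps, Python scripts to look and compute and a tool call to move; the robot and the scene stay as the last step left them, time stands still between calls to the robot, and variables do not carry over. Pictures are saved under pics/ and viewed, at most 10 in all, crops included, and the job is handed in when it is done.

Besides the shell and the picture viewer there is one more tool, called after ">>>" as name(argument=value, ...) on one line, values as JSON. step_arm: Moves the arm, as the interface text tells. Its arguments: {"type":"object","properties":{"steps":{"type":"array","items":{"type":"number"}}},"required":["steps"]}

```bash
mkdir -p pics; python3 - <<'E'
from plant import ctrl
import cv2
o=ctrl.get_obs()
for k in o: print(k,o[k])
for c in("top","scene"):
    im=ctrl.read_camera(c); cv2.imwrite(f"pics/{c}0.png",im[:,:,::-1])
    for t in("coarse_grip","fine_grip","bench","carriage","vial_lane","rack","jar","tape"):
        print(c,t,[([round(v) for v in d['xyz']],round(d['confidence'],2)) for d in ctrl.landmark_of(t,c)[:2]])
print(ctrl.get_calibration("top"))
E
```

```text
clock 0.0
joint_pos [-1.36152316  0.42671131  0.0738325   1.60661707 -0.03411378  1.11080927
 -0.06709585]
qvel [ 0.00139179  0.00021592 -0.00070338  0.00027946  0.00019943  0.00095037
  0.0001252 ]
tau [-7.07405725e-04 -9.35840964e+01  3.66649322e+00 -4.54157889e+01
 -4.88616654e-02  2.06992723e-02  1.41267619e-04]
position [236.86688107 631.59513592 204.78443242]
orientation [-7.82940267e-05  1.78434456e-01  9.83951590e-01 -6.38371424e-04]
force [-0.18819832 -0.64548224  0.02915755]
moment [-0.00925118 -0.01311523 -0.0322934 ]
finger_force 0.0
grip_width 94.29680530114027
top coarse_grip [([586, 35, 71], 0.97)]
top fine_grip [([583, 36, 96], 0.57), ([584, 116, -3], 0.35)]
top bench [([584, 118, -3], 0.73)]
top carriage [([585, 118, 1], 0.66)]
top vial_lane [([585, 166, 41], 0.6)]
top rack [([712, 252, 4], 0.61)]
top jar [([712, 72, 2], 0.75), ([584, 116, -2], 0.26)]
top tape []
scene coarse_grip [([584, 35, 69], 0.7)]
scene fine_grip [([585, 38, 90], 0.87)]
scene bench [([580, 114, -1], 0.83)]
scene carriage [([586, 116, -3], 0.69)]
scene vial_lane [([582, 171, 45], 0.87)]
scene rack [([710, 251, -2], 0.87)]
scene jar [([713, 67, 0], 0.6)]
scene tape [([453, 217, 1], 0.94)]
{'fx': 482.47282893010714, 'fy': 482.47282893010714, 'cx': 307.9211126755834, 'cy': 242.26970383255207, 'R': array([[ 0.02375516, -0.9996686 , -0.009919  ],
       [-0.99831288, -0.02319479, -0.05322958],
       [ 0.05298187,  0.01116674, -0.99853304]]), 't': array([118.49933422, 577.90814315, 725.84797179])}
```

View pics/top0.png

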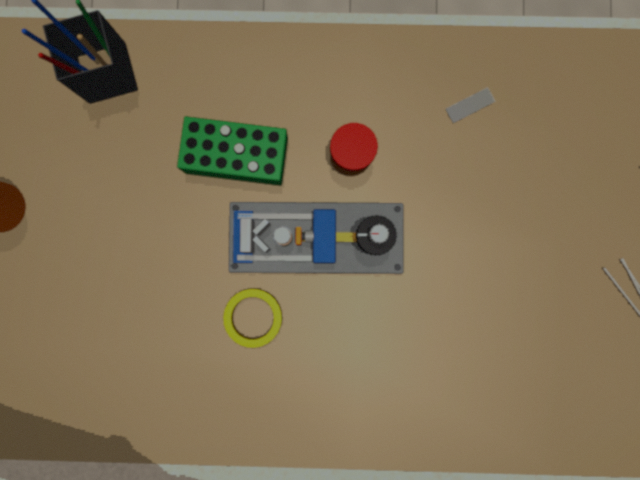

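View pics/scene0.png

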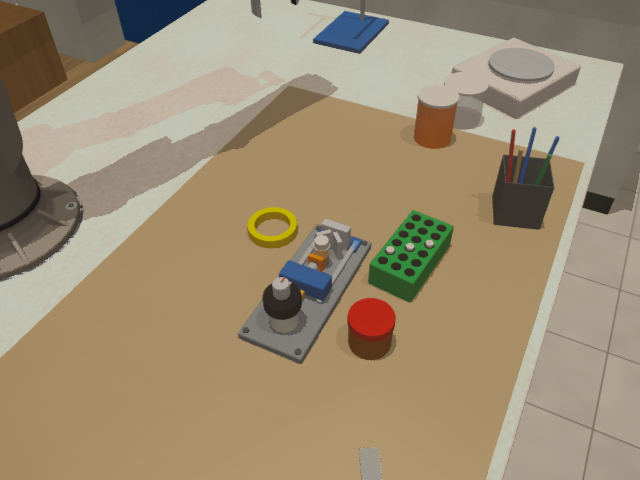

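The top view shows the bench almost aligned with world y. The knob is at about (376,235), the vial at (283,236) with a gap to the V stop at (258,236), and the jar, rack and tape are clear of it. I'll move above the knob.

>>> step_arm(steps=[0, 0, 0, -0.02675, -0.0218, 0, 0.25, 0, 0, 0, -0.02675, -0.0218, 0, 0.25, 0, 0, 0, -0.02675, -0.0218, 0, 0.25, 0, 0, 0, -0.02675, -0.0218, 0, 0.25, 0, 0, 0, -0.02675, -0.0218, 0, 0.25, 0, 0, 0, -0.02675, -0.0218, 0, 0.25, 0, 0, 0, -0.02675, -0.0218, 0, 0.25, 0, 0, 0, -0.02675, -0.0218, 0, 0.25, 0, 0, 0, -0.02675, -0.0218, 0, 0.25, 0, 0, 0, -0.02675, -0.0218, 0, 0.25])

```text
clock: 1.73
position: [411.5, 332.4, 205.7]
orientation: [0.0, 0.178, 0.984, 0.0]
force: [-0.4, 1.4, 1.7]
grip_width: 70.5
finger_force: 0.0
```

>>> step_arm(steps=[0, 0, 0, -0.02675, -0.0218, 0, 0.25, 0, 0, 0, -0.02675, -0.0218, 0, 0.25, 0, 0, 0, -0.02675, -0.0218, 0, 0.25, 0, 0, 0, -0.02675, -0.0218, 0, 0.25, 0, 0, 0, -0.02675, -0.0218, 0, 0.25, 0, 0, 0, -0.02675, -0.0218, 0, 0.25, 0, 0, 0, -0.02675, -0.0218, 0, 0.25, 0, 0, 0, -0.02675, -0.0218, 0, 0.25, 0, 0, 0, -0.02675, -0.0218, 0, 0.25, 0, 0, 0, -0.02675, -0.0218, 0, 0.25])

```text
clock: 2.57
position: [585.5, 34.3, 205.7]
orientation: [0.0, 0.178, 0.984, 0.0]
force: [0.3, 0.8, 0.3]
grip_width: 70.6
finger_force: 0.0
```

>>> step_arm(steps=[0, 0, 0.1, 0, 0, 0, 0.25, 0, 0, 0.1, 0, 0, 0, 0.25, 0, 0, 0.1, 0, 0, 0, 0.25, 0, 0, 0.1, 0, 0, 0, 0.25, 0, 0, 0.1, 0, 0, 0, 0.25, 0, 0, 0, 0, 0, 0, 0.25, 0, 0, 0, 0, 0, 0, 0.25])

```text
clock: 3.15
position: [584.8, 36.0, 205.5]
orientation: [0.0, 0.415, 0.91, -0.0]
force: [0.3, 0.4, 0.1]
grip_width: 70.8
finger_force: 0.0
```

```bash
cat > h.py <<'E'
from plant import ctrl
import numpy as np, cv2
from scipy.spatial.transform import Rotation as Ro
def obs(n=1):
    o=ctrl.get_obs(); w,x,y,z=o['orientation']; R=Ro.from_quat([x,y,z,w]).as_matrix()
    th=-np.degrees(np.arctan2(R[1,1],R[0,1]))
    print('t',round(o['clock'],2),'p',np.round(o['position'],1),'cw deg of tool y',round(th,2),'F',np.round(o['force'],1),'M',np.round(o['moment'],3),'w',round(o['grip_width'],1),'ff',round(float(o['finger_force']),1),'j7',round(o['joint_pos'][6],3))
    return o,R
E
python3 - <<'E'
from h import *
o,R=obs()
im=ctrl.read_camera("wrist"); cv2.imwrite("pics/w1.png",im[:,:,::-1])
for c in("wrist","top"):
    if c=="top": ctrl.read_camera(c)
    for t in("coarse_grip","fine_grip","bench"):
        print(c,t,[(np.round(d['xyz'],1),round(d['confidence'],2)) for d in ctrl.landmark_of(t,c)[:1]])
c=ctrl.get_calibration("wrist"); print(c)
np.save('R.npy',R); 
E
```

```text
t 3.15 p [584.8  36.  205.5] cw deg of tool y -40.98 F [0.3 0.4 0.1] M [-0.028  0.009  0.044] w 70.8 ff 0.0 j7 0.706
wrist coarse_grip [(array([583.7,  32.7,  68.3]), 0.81)]
wrist fine_grip [(array([581.1,  32.3,  93.9]), 0.73)]
wrist bench [(array([582.8, 120.6,  -2.1]), 0.71)]
top coarse_grip [(array([588.6,  35.6,  74.2]), 0.64)]
top fine_grip [(array([585.3,  34.2,  93.8]), 0.57)]
top bench [(array([584.2, 116.4,  -2.1]), 0.66)]
{'fx': 350.44513918307723, 'fy': 350.44513918307723, 'cx': 319.62014739545117, 'cy': 237.55686773233683, 'hand_eye': array([[-1.42359984e-04, -9.68548662e-01, -2.48824174e-01,
         7.11827743e+01],
       [ 9.99999939e-01, -5.82339208e-05, -3.45455135e-04,
        -1.44788239e-01],
       [ 3.20100102e-04, -2.48824208e-01,  9.68548610e-01,
        -1.80227541e+02],
       [ 0.00000000e+00,  0.00000000e+00,  0.00000000e+00,
         1.00000000e+00]])}
```

View pics/w1.png

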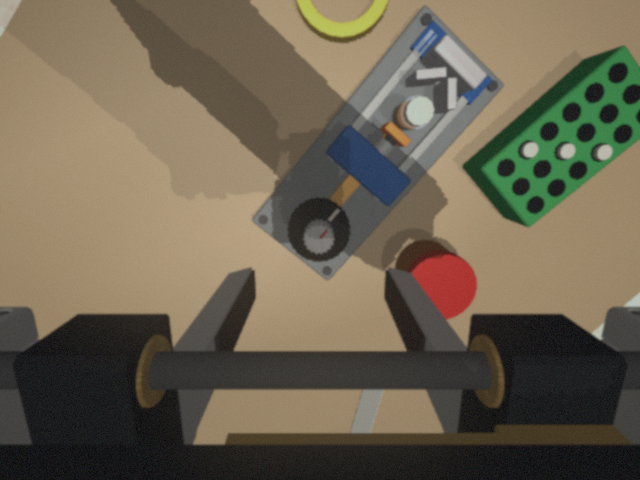

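The wrist view shows the fine knob's top at about (319,236) and the coarse disc centred at about (319,229). It lies straight between the fingers. I'll refine the axis position.

```bash
python3 - <<'E'
from h import *
o,R=obs(); print(np.round(o['joint_pos'],3))
c=ctrl.get_calibration("wrist"); H=c['hand_eye']; p=np.array(o['position'])
def wpix(u,v,z):
    d=R@H[:3,:3]@np.array([(u-c['cx'])/c['fx'],(v-c['cy'])/c['fy'],1]); q=p+R@H[:3,3]
    return np.round((q+d*(z-q[2])/d[2])[:2],1)
im=cv2.imread("pics/w1.png")
g=im.max(2)
m=(g[185:270,275:365]<48).astype(np.uint8); 
n,l,s,ce=cv2.connectedComponentsWithStats(m); 
k=1+s[1:,4].argmax(); cnt=cv2.findContours((l==k).astype(np.uint8),0,2)[0][0]
(a,b),r=cv2.minEnclosingCircle(cnt); print(a+275,b+185,r, s[k])
print('coarse',wpix(a+275,b+185,72),'fine',wpix(319,236,106), wpix(319,229,80))
print('bench corners',[wpix(*q,15) for q in((253,219),(327,279),(426,7),(503,85))])
big=cv2.resize(im[180:280,270:370],(600,600),interpolation=cv2.INTER_CUBIC);cv2.imwrite("pics/w1c.png",big)
E
```

```text
t 3.55 p [584.8  35.8 205.5] cw deg of tool y -40.82 F [-0.6  0.4 -0.6] M [-0.04   0.025 -0.01 ] w 70.4 ff 0.0 j7 0.703
[-0.58   0.304  0.505  1.834 -0.168  1.046  0.703]
315.69742584228516 223.76180267333984 28.96645164489746 [ 14  13  52  48 938]
coarse [579.5  36. ] fine [583.8  35.8] [583.8  35.7]
bench corners [array([532.5, -13.9]), array([638.1, -13.6]), array([530.2, 250.7]), array([635.5, 252.2])]
```

View pics/w1c.png

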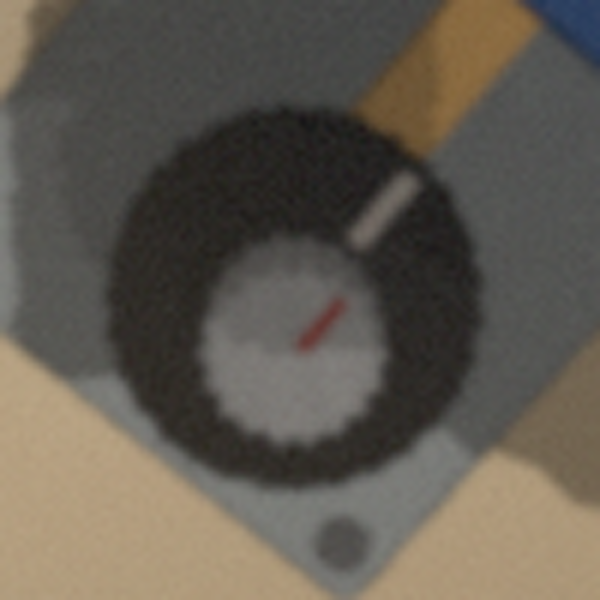

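>>> step_arm(steps=[0, 0, -0.1, 0, 0, 0.01, 0.25, 0, 0, -0.1, 0, 0, 0.02, 0.25, 0, 0, -0.1, 0, 0, 0.025, 0.25, 0, 0, 0, 0, 0, 0.025, 0.25, 0, 0, 0, 0, 0, 0.025, 0.25, 0, 0, 0, 0, 0, 0.02, 0.25, 0, 0, 0, 0, 0, 0.017, 0.25, 0, 0, 0, 0, 0, 0.01, 0.25, 0, 0, 0, 0, 0, 0, 0.25, 0, 0, 0, 0, 0, 0, 0.25])

```text
clock: 4.38
position: [584.9, 35.7, 53.6]
orientation: [-0.0, 0.276, 0.961, -0.0]
force: [0.1, 0.4, -0.2]
grip_width: 70.5
finger_force: 0.0
```

```bash
python3 - <<'E'
from h import *
obs()
E
```

```text
t 4.38 p [584.9  35.7  53.6] cw deg of tool y -57.98 F [ 0.1  0.4 -0.2] M [-0.007  0.017 -0.01 ] w 70.5 ff 0.0 j7 1.073
```

>>> step_arm(steps=[0, 0, 0, 0, 0, 0, 0.5, 0, 0, 0, 0, 0, 0, 0.5, 0, 0, 0, 0, 0, 0, 0.5, 0, 0, 0, 0, 0, 0, 0.5, 0, 0, 0, 0, 0, 0, 0.5, 0, 0, 0, 0, 0, 0, 0.5])

```text
clock: 4.88
position: [584.7, 34.7, 54.4]
orientation: [0.0, 0.276, 0.961, -0.0]
force: [-4.5, -5.7, 6.7]
grip_width: 55.8
finger_force: 30.0
```

```bash
python3 - <<'E'
from h import *
obs()
E
```

```text
t 4.88 p [584.7  34.7  54.4] cw deg of tool y -57.94 F [-4.5 -5.7  6.7] M [-1.497  1.087  0.117] w 55.8 ff 30.0 j7 1.073
```

The grip pulled the tool about 1 mm along −tool y, so I'll take up that offset. Then I'll turn a first 0.6 rad, well short of any seat.

>>> step_arm(steps=[0, 0, 0, 0, -0.0011, -0.0008, 0.5, 0, 0, 0.05, 0, 0, 0, 0.5, 0, 0, 0.05, 0, 0, 0, 0.5, 0, 0, 0.05, 0, 0, 0, 0.5, 0, 0, 0.05, 0, 0, 0, 0.5, 0, 0, 0.05, 0, 0, 0, 0.5])

```text
clock: 5.38
position: [584.7, 34.7, 54.6]
orientation: [0.001, 0.394, 0.919, 0.0]
force: [3.2, -2.6, -9.2]
grip_width: 55.7
finger_force: 30.0
```

```bash
python3 - <<'E'
from h import *
obs()
E
```

```text
t 5.38 p [584.7  34.7  54.6] cw deg of tool y -43.54 F [ 3.2 -2.6 -9.2] M [-0.709 -0.751  0.305] w 55.7 ff 30.0 j7 0.865
```

>>> step_arm(steps=[0, 0, 0.05, 0, 0, 0, 0.5, 0, 0, 0.05, 0, 0, 0, 0.5, 0, 0, 0.05, 0, 0, 0, 0.5, 0, 0, 0.05, 0, 0, 0, 0.5, 0, 0, 0.05, 0, 0, 0, 0.5])

```text
clock: 5.8
position: [584.7, 34.8, 54.6]
orientation: [0.001, 0.506, 0.863, 0.0]
force: [3.5, -1.8, -8.6]
grip_width: 55.7
finger_force: 30.0
```

```bash
python3 - <<'E'
from h import *
obs()
im=ctrl.read_camera("top"); im=cv2.resize(im[190:285,220:410],(800,400),interpolation=cv2.INTER_CUBIC); cv2.imwrite("pics/t2.png",im[:,:,::-1])
obs()
E
```

```text
t 5.8 p [584.7  34.8  54.6] cw deg of tool y -29.22 F [ 3.5 -1.8 -8.6] M [-0.762 -0.746  0.298] w 55.7 ff 30.0 j7 0.659
t 5.85 p [584.7  34.7  54.6] cw deg of tool y -28.99 F [ 3.5 -2.5 -5.8] M [-0.807 -0.704  0.028] w 55.6 ff 30.0 j7 0.655
```

View pics/t2.png

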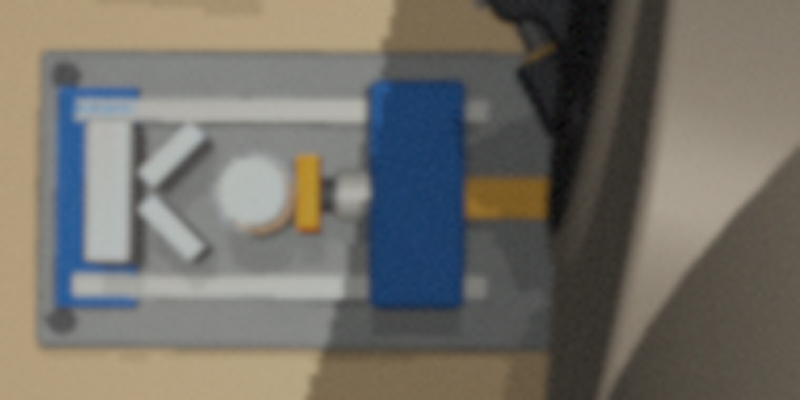

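The top crop shows the vial (254,192) just touched by the orange pad (308,193). The V apex is at about (145,195). I estimate the seat about 17 mm further on, at a coarse angle of about 1.6 rad, with moderate uncertainty. Moving drag reads 0.30 N m.

>>> step_arm(steps=[0, 0, 0.05, 0, 0, 0, 0.5, 0, 0, 0.05, 0, 0, 0, 0.5, 0, 0, 0.05, 0, 0, 0, 0.5, 0, 0, 0.05, 0, 0, 0, 0.5, 0, 0, 0.05, 0, 0, 0, 0.5, 0, 0, 0.05, 0, 0, 0, 0.5, 0, 0, 0.05, 0, 0, 0, 0.5])

```text
clock: 6.43
position: [584.7, 34.7, 54.6]
orientation: [0.001, 0.648, 0.762, 0.0]
force: [4.3, -3.2, -6.8]
grip_width: 55.4
finger_force: 30.0
```

```bash
python3 -c "from h import *;obs()"
```

```text
t 6.43 p [584.7  34.7  54.6] cw deg of tool y -9.23 F [ 4.3 -3.2 -6.8] M [-0.845 -0.778  0.319] w 55.4 ff 30.0 j7 0.374
```

>>> step_arm(steps=[0, 0, 0.05, 0, 0, 0, 0.5, 0, 0, 0.05, 0, 0, 0, 0.5, 0, 0, 0.05, 0, 0, 0, 0.5])

```text
clock: 6.68
position: [584.7, 34.8, 54.6]
orientation: [0.001, 0.703, 0.711, 0.0]
force: [3.8, -3.3, -9.0]
grip_width: 55.4
finger_force: 30.0
```

```bash
python3 -c "from h import *;obs()"
```

```text
t 6.68 p [584.7  34.8  54.6] cw deg of tool y -0.64 F [ 3.8 -3.3 -9. ] M [-0.834 -0.77   0.308] w 55.4 ff 30.0 j7 0.253
```

>>> step_arm(steps=[0, 0, 0.05, 0, 0, 0, 0.5, 0, 0, 0.05, 0, 0, 0, 0.5, 0, 0, 0.05, 0, 0, 0, 0.5])

```text
clock: 6.93
position: [584.7, 34.8, 54.6]
orientation: [0.0, 0.754, 0.656, 0.0]
force: [4.8, -3.8, -8.9]
grip_width: 55.6
finger_force: 30.0
```

```bash
python3 - <<'E'
from h import *
obs()
im=ctrl.read_camera("top"); im=cv2.resize(im[210:265,225:315],(800,489),interpolation=cv2.INTER_CUBIC); cv2.imwrite("pics/t3.png",im[:,:,::-1])
E
```

```text
t 6.93 p [584.7  34.8  54.6] cw deg of tool y 7.95 F [ 4.8 -3.8 -8.9] M [-0.878 -0.81   0.299] w 55.6 ff 30.0 j7 0.132
```

View pics/t3.png

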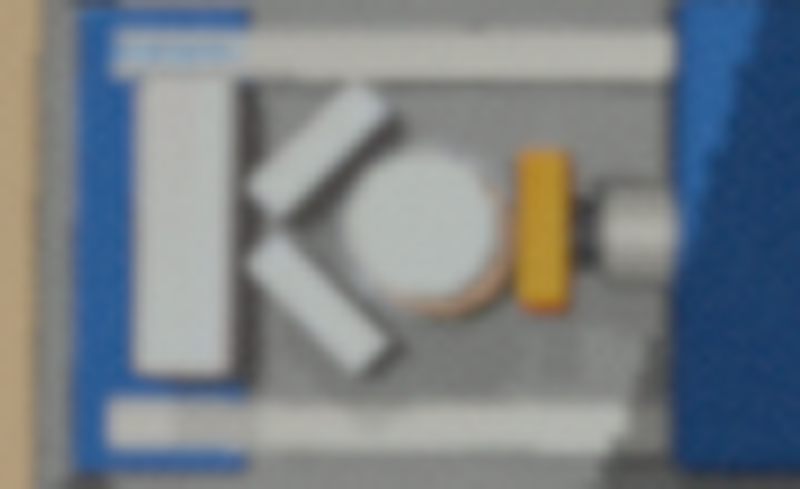

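The vial cap at (422,225) is about 5–6 mm short of seating in the V faces. That puts the seat roughly 0.3–0.4 rad further on.

>>> step_arm(steps=[0, 0, 0.05, 0, 0, 0, 0.5, 0, 0, 0.05, 0, 0, 0, 0.5, 0, 0, 0.05, 0, 0, 0, 0.5])

```text
clock: 7.23
position: [584.7, 34.8, 54.6]
orientation: [0.0, 0.802, 0.598, 0.0]
force: [4.4, -3.0, -8.9]
grip_width: 55.7
finger_force: 30.0
```

```bash
python3 -c "from h import *;obs()"
```

```text
t 7.23 p [584.7  34.8  54.6] cw deg of tool y 16.55 F [ 4.4 -3.  -8.9] M [-0.865 -0.791  0.326] w 55.7 ff 30.0 j7 0.012
```

>>> step_arm(steps=[0, 0, 0.03, 0, 0, 0, 0.5, 0, 0, 0.03, 0, 0, 0, 0.5])

```text
clock: 7.4
position: [584.7, 34.7, 54.6]
orientation: [0.0, 0.819, 0.574, 0.0]
force: [4.4, -3.7, -8.0]
grip_width: 55.3
finger_force: 30.0
```

```bash
python3 -c "from h import *;obs()"
```

```text
t 7.4 p [584.7  34.7  54.6] cw deg of tool y 19.94 F [ 4.4 -3.7 -8. ] M [-0.895 -0.733  0.299] w 55.3 ff 30.0 j7 -0.036
```

>>> step_arm(steps=[0, 0, 0.025, 0, 0, 0, 0.5, 0, 0, 0.025, 0, 0, 0, 0.5])

```text
clock: 7.57
position: [584.8, 34.8, 54.6]
orientation: [0.0, 0.833, 0.554, 0.0]
force: [4.3, -3.3, -7.5]
grip_width: 55.5
finger_force: 30.0
```

```bash
python3 -c "from h import *;obs()"
```

```text
t 7.57 p [584.8  34.8  54.6] cw deg of tool y 22.78 F [ 4.3 -3.3 -7.5] M [-0.951 -0.78   0.258] w 55.5 ff 30.0 j7 -0.076
```

>>> step_arm(steps=[0, 0, 0.025, 0, 0, 0, 0.5, 0, 0, 0.025, 0, 0, 0, 0.5])

```text
clock: 7.73
position: [584.8, 34.7, 54.6]
orientation: [0.0, 0.846, 0.533, 0.0]
force: [4.4, -3.1, -8.1]
grip_width: 55.7
finger_force: 30.0
```

```bash
python3 -c "from h import *;obs()"
```

```text
t 7.73 p [584.8  34.7  54.6] cw deg of tool y 25.65 F [ 4.4 -3.1 -8.1] M [-0.87  -0.758  0.329] w 55.7 ff 30.0 j7 -0.115
```

>>> step_arm(steps=[0, 0, 0.025, 0, 0, 0, 0.5])

```text
clock: 7.82
position: [584.8, 34.7, 54.6]
orientation: [0.0, 0.853, 0.522, 0.0]
force: [3.4, -4.4, -8.3]
grip_width: 55.4
finger_force: 30.0
```

```bash
python3 -c "from h import *;obs()"
```

```text
t 7.82 p [584.8  34.7  54.6] cw deg of tool y 27.08 F [ 3.4 -4.4 -8.3] M [-0.906 -0.732  0.387] w 55.4 ff 30.0 j7 -0.135
```

>>> step_arm(steps=[0, 0, 0.025, 0, 0, 0, 0.5])

```text
clock: 7.9
position: [584.8, 34.7, 54.6]
orientation: [0.0, 0.859, 0.511, 0.0]
force: [4.4, -3.0, -9.1]
grip_width: 55.7
finger_force: 30.0
```

```bash
python3 -c "from h import *;obs()"
```

```text
t 7.9 p [584.8  34.7  54.6] cw deg of tool y 28.51 F [ 4.4 -3.  -9.1] M [-0.9   -0.763  0.348] w 55.7 ff 30.0 j7 -0.155
```

```bash
python3 - <<'E'
from h import *
m=[]
for i in range(12):
    im=ctrl.read_camera("top"); m.append(round(ctrl.get_obs()['moment'][2],3))
print(m); obs()
im=cv2.resize(im[210:265,225:315],(800,489),interpolation=cv2.INTER_CUBIC); cv2.imwrite("pics/t4.png",im[:,:,::-1])
E
```

```text
[np.float64(0.246), np.float64(0.027), np.float64(-0.053), np.float64(-0.056), np.float64(-0.09), np.float64(-0.089), np.float64(-0.045), np.float64(-0.051), np.float64(-0.068), np.float64(-0.036), np.float64(-0.022), np.float64(-0.099)]
t 8.5 p [584.8  34.7  54.6] cw deg of tool y 28.47 F [ 3.4 -3.7 -8.1] M [-0.866 -0.835 -0.099] w 55.6 ff 30.0 j7 -0.155
```

View pics/t4.png

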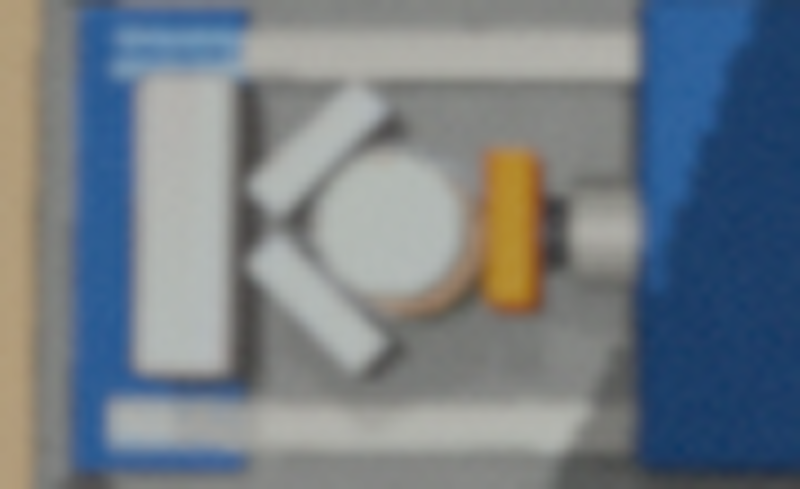

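The vial cap at (389,225) now touches both V faces. The pad is compressed by roughly half a millimetre, so about 2 N. One more small nudge, then I'll gauge the force from the pad-to-carriage distance as well.

>>> step_arm(steps=[0, 0, 0.02, 0, 0, 0, 0.5])

```text
clock: 8.58
position: [584.8, 34.7, 54.6]
orientation: [0.0, 0.864, 0.503, 0.0]
force: [5.1, -4.0, -8.4]
grip_width: 55.5
finger_force: 30.0
```

```bash
python3 -c "from h import *;obs()"
```

```text
t 8.58 p [584.8  34.7  54.6] cw deg of tool y 29.57 F [ 5.1 -4.  -8.4] M [-0.821 -0.815  0.339] w 55.5 ff 30.0 j7 -0.17
```

>>> step_arm(steps=[0, 0, 0.02, 0, 0, 0, 0.5])

```text
clock: 8.67
position: [584.8, 34.7, 54.6]
orientation: [0.0, 0.869, 0.494, 0.0]
force: [4.6, -3.3, -8.3]
grip_width: 55.3
finger_force: 30.0
```

```bash
cat > g.py <<'E'
from h import *
def gauge(a,up=False):   # a: BGR float, native res crop rows210-265 cols225-315 upsampled 800x489
    a=cv2.GaussianBlur(a.astype(np.float32),(0,0),3)
    b,g,r=a[...,0],a[...,1],a[...,2]
    # orange left edge/centroid
    o=np.clip((r-b)[170:290,430:620].mean(0)-40,0,None); oc=(o*np.arange(430,620)).sum()/o.sum()
    s=(b-r)[90:170,560:760].mean(0); h=40.
    i=np.argmax(s>h); ce=560+i-(s[i]-h)/(s[i]-s[i-1])
    return oc,ce,ce-oc
def live(n=8):
    A=[];M=[]
    for i in range(n):
        im=ctrl.read_camera("top")[:,:,::-1]; M.append(ctrl.get_obs()['moment'][2]); A.append(cv2.resize(im[210:265,225:315],(800,489),interpolation=cv2.INTER_CUBIC).astype(float))
    return np.mean(A,0),np.round(M,3)
E
python3 - <<'E'
from g import *
obs(); a,M=live(); print(M)
for f in("t3","t4"): print(f,gauge(cv2.imread(f"pics/{f}.png")))
print('now',gauge(a)); obs()
E
```

```text
t 8.67 p [584.8  34.7  54.6] cw deg of tool y 30.78 F [ 4.6 -3.3 -8.3] M [-0.944 -0.791  0.379] w 55.3 ff 30.0 j7 -0.187
[0.229 0.138 0.092 0.047 0.027 0.071 0.047 0.136]
t3 (np.float64(541.617310469984), np.float64(671.9385317191482), np.float64(130.32122124916418))
t4 (np.float64(510.72315815995336), np.float64(637.3520969748497), np.float64(126.62893881489634))
now (np.float64(510.26918011785733), np.float64(633.4118229150772), np.float64(123.14264279721988))
t 9.07 p [584.8  34.7  54.6] cw deg of tool y 30.75 F [ 3.9 -3.1 -7.6] M [-0.847 -0.767  0.136] w 55.7 ff 30.0 j7 -0.186
```

The gauges agree: pad compression of 1.2 mm gives about 3.5 N, and the moving torque gives about 4.5 N. It has held for 0.4 s. I'll release and rise to the fine knob.

>>> step_arm(steps=[0, 0, 0, 0, 0, 0, 0.25, 0, 0, 0, 0, 0, 0, 0.25, 0, 0, 0, 0, 0, 0, 0.25, 0, 0, 0, 0, 0, 0, 0.25])

```text
clock: 9.4
position: [584.3, 35.2, 54.5]
orientation: [-0.0, 0.869, 0.494, 0.0]
force: [0.2, -0.4, 0.1]
grip_width: 70.2
finger_force: 0.0
```

```bash
python3 -c "from h import *;obs()"
```

```text
t 9.4 p [584.3  35.2  54.5] cw deg of tool y 30.8 F [ 0.2 -0.4  0.1] M [-0.092  0.076 -0.022] w 70.2 ff 0.0 j7 -0.187
```

>>> step_arm(steps=[0, 0, 0, 0, 0, -0.015, 0.25, 0, 0, 0, 0, 0, -0.0145, 0.25, 0, 0, 0, 0, 0, 0, 0.25, 0, 0, 0, 0, 0, 0, 0.25])

```text
clock: 9.73
position: [584.9, 35.2, 84.8]
orientation: [0.0, 0.87, 0.494, 0.001]
force: [0.7, 0.6, -1.1]
grip_width: 70.7
finger_force: 0.0
```

```bash
python3 - <<'E'
from g import *
obs(); a,M=live(); print(M)
print('now',gauge(a)); obs()
E
```

```text
t 9.73 p [584.9  35.2  84.8] cw deg of tool y 30.8 F [ 0.7  0.6 -1.1] M [-0.049  0.097  0.072] w 70.7 ff 0.0 j7 -0.218
[ 0.039 -0.012  0.016  0.028 -0.049 -0.041  0.003  0.037]
now (np.float64(510.24989596134435), np.float64(633.4560893774033), np.float64(123.20619341605891))
t 10.13 p [584.1  34.8  83.5] cw deg of tool y 30.83 F [-0.5 -0.2 -0. ] M [-0.093  0.127  0.037] w 70.7 ff 0.0 j7 -0.218
```

The force held after release. Next I'll close on the fine knob.

>>> step_arm(steps=[0, 0, 0, 0, 0, 0, 0.85, 0, 0, 0, 0, 0, 0, 0.85, 0, 0, 0, 0, 0, 0, 0.85, 0, 0, 0, 0, 0, 0, 0.85, 0, 0, 0, 0, 0, 0, 0.85, 0, 0, 0, 0, 0, 0, 0.85, 0, 0, 0, 0, 0, 0, 0.85, 0, 0, 0, 0, 0, 0, 0.85])

```text
clock: 10.8
position: [584.8, 34.6, 83.9]
orientation: [0.0, 0.87, 0.494, 0.0]
force: [2.3, -0.6, -2.8]
grip_width: 23.3
finger_force: 30.0
```

```bash
python3 -c "from h import *;obs()"
```

```text
t 10.8 p [584.8  34.6  83.9] cw deg of tool y 30.84 F [ 2.3 -0.6 -2.8] M [-0.154 -0.431  0.002] w 23.3 ff 30.0 j7 -0.218
```

The grip is good, with little side force. I'll turn 0.4 rad and check.

>>> step_arm(steps=[0, 0, 0.05, 0, 0, 0, 0.85, 0, 0, 0.05, 0, 0, 0, 0.85, 0, 0, 0.05, 0, 0, 0, 0.85, 0, 0, 0.05, 0, 0, 0, 0.85, 0, 0, 0.05, 0, 0, 0, 0.85, 0, 0, 0.05, 0, 0, 0, 0.85, 0, 0, 0.05, 0, 0, 0, 0.85, 0, 0, 0.05, 0, 0, 0, 0.85])

```text
clock: 11.47
position: [584.7, 34.6, 83.9]
orientation: [0.0, 0.951, 0.31, 0.0]
force: [4.1, -1.2, -2.9]
grip_width: 23.0
finger_force: 30.0
```

```bash
python3 - <<'E'
from g import *
obs(); a,M=live(); print(M)
print('now',gauge(a)); obs()
E
```

```text
t 11.47 p [584.7  34.6  83.9] cw deg of tool y 53.89 F [ 4.1 -1.2 -2.9] M [-0.428 -0.628  0.078] w 23.0 ff 30.0 j7 -0.541
[ 0.027 -0.037 -0.088 -0.058 -0.079 -0.07  -0.077 -0.031]
now (np.float64(515.874224579119), np.float64(633.4890449643135), np.float64(117.61482038519455))
t 11.87 p [584.7  34.7  83.9] cw deg of tool y 53.65 F [ 5.8 -3.3 -4.3] M [-0.639 -1.113 -0.031] w 23.4 ff 30.0 j7 -0.538
```

>>> step_arm(steps=[0, 0, 0.05, 0, 0, 0, 0.85, 0, 0, 0.05, 0, 0, 0, 0.85, 0, 0, 0.05, 0, 0, 0, 0.85, 0, 0, 0.05, 0, 0, 0, 0.85, 0, 0, 0.05, 0, 0, 0, 0.85, 0, 0, 0.05, 0, 0, 0, 0.85, 0, 0, 0.05, 0, 0, 0, 0.85, 0, 0, 0.05, 0, 0, 0, 0.85, 0, 0, 0.05, 0, 0, 0, 0.85])

```text
clock: 12.62
position: [584.7, 34.7, 83.9]
orientation: [0.0, 0.996, 0.091, 0.0]
force: [5.1, -3.3, -3.3]
grip_width: 23.0
finger_force: 30.0
```

```bash
python3 - <<'E'
from g import *
obs(); a,M=live(); print(M)
print('now',gauge(a)); obs()
E
```

```text
t 12.62 p [584.7  34.7  83.9] cw deg of tool y 79.57 F [ 5.1 -3.3 -3.3] M [-0.669 -1.035  0.105] w 23.0 ff 30.0 j7 -0.9
[ 0.028 -0.036 -0.012 -0.069 -0.034 -0.086 -0.024 -0.032]
now (np.float64(523.8239921970295), np.float64(635.271402657032), np.float64(111.44741046000252))
t 13.02 p [584.7  34.6  83.9] cw deg of tool y 79.43 F [ 4.8 -2.5 -3.9] M [-0.672 -1.005 -0.032] w 23.6 ff 30.0 j7 -0.898
```

```bash
python3 - <<'E'
from g import *
a,M=live(4); cv2.imwrite("pics/t5.png",a.astype(np.uint8))
b=cv2.imread("pics/t4.png")
for n,x in(("t4",b),("now",a)):
    s=cv2.GaussianBlur(x.astype(np.float32),(0,0),3); d=s[...,0]-s[...,2]
    for r in(60,100,150,300,360,400,440): 
        row=d[r-8:r+8,560:760].mean(0); h=(row[:20].mean()+row[100:150].mean())/2 ; i=np.argmax(row>h); print(n,r,560+i-round(float((row[i]-h)/(row[i]-row[i-1])),2),round(float(row[120]),0),round(float(row[:15].mean())))
E
```

```text
t4 60 643.71 109.0 -7
t4 100 640.03 109.0 -1
t4 150 639.21 108.0 -1
t4 300 635.86 76.0 -1
t4 360 638.44 75.0 -1
t4 400 639.29 75.0 -3
t4 440 638.76 77.0 -3
now 60 635.43 99.0 -7
now 100 633.29 77.0 -1
now 150 636.67 74.0 -3
now 300 632.45 74.0 -8
now 360 634.39 74.0 1
now 400 634.67 74.0 -2
now 440 635.4 74.0 -4
```

View pics/t5.png

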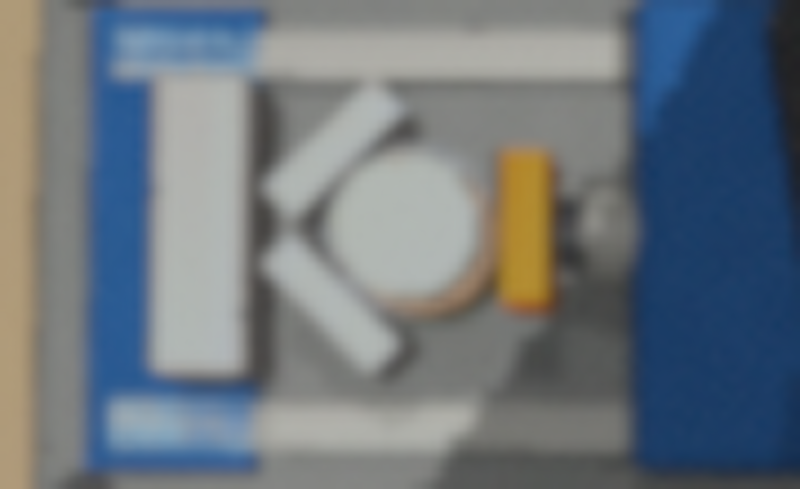

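The V stop and vial have moved up about 2.25 mm, with the pad at (526,230), and the carriage has not moved; the apparent edge shift is shadow. That puts the force at about 10–10.5 N. I'll add 0.06 rad, release and rise.

>>> step_arm(steps=[0, 0, 0.03, 0, 0, 0, 0.85, 0, 0, 0.03, 0, 0, 0, 0.85, 0, 0, 0, 0, 0, 0, 0.85, 0, 0, 0, 0, 0, 0, 0.5, 0, 0, 0, 0, 0, 0, 0.3, 0, 0, 0, 0, 0, 0, 0.3, 0, 0, 0, 0, 0, 0, 0.3, 0, 0, 0, 0, 0, 0, 0.3])

```text
clock: 13.88
position: [584.1, 35.0, 83.7]
orientation: [-0.0, 0.998, 0.062, -0.0]
force: [-0.6, 0.3, -0.2]
grip_width: 53.4
finger_force: 0.0
```

>>> step_arm(steps=[0, 0, 0, 0, 0, -0.02, 0.3, 0, 0, 0, 0, 0, -0.035, 0.3, 0, 0, 0, 0, 0, -0.035, 0.3, 0, 0, 0, 0, 0, -0.02, 0.3, 0, 0, 0, 0, 0, 0, 0.3, 0, 0, 0, 0, 0, 0, 0.3, 0, 0, 0, 0, 0, 0, 0.3])

```text
clock: 14.47
position: [583.9, 35.3, 193.2]
orientation: [-0.0, 0.998, 0.062, -0.0]
force: [-0.7, -0.3, -1.5]
grip_width: 65.8
finger_force: 0.0
```

```bash
python3 - <<'E'
from g import *
a,M=live(); print(gauge(a)); obs()
s=cv2.GaussianBlur(a.astype(np.float32),(0,0),3); d=s[...,0]-s[...,2]
for r in(300,360,400,440):
    row=d[r-8:r+8,560:760].mean(0); h=(row[:20].mean()+row[100:150].mean())/2 ; i=np.argmax(row>h); print(r,560+i-round(float((row[i]-h)/(row[i]-row[i-1])),2))
E
```

```text
(np.float64(525.139326593667), np.float64(637.0005318522453), np.float64(111.86120525857837))
t 14.87 p [584.1  34.8 193.5] cw deg of tool y 82.98 F [0.2 0.2 0.3] M [-0.064  0.154 -0.037] w 65.9 ff 0.0 j7 -1.049
300 632.51
360 634.46
400 634.84
440 635.41
```

```bash
python3 -c "from h import *;print(ctrl.sign_off())"
```

```text
the job is handed in; nothing more can be done
None
```

I closed the head onto the vial, released both knobs and handed the job in: about 3.5–4.5 N from the coarse knob alone (turned about 1.55 rad), then about 11 N after about 0.9 rad on the fine knob; these forces are estimates from knob torque, knob angle and pictures, and no verdict came back.

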